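# Find the stamped bottle crate and send it to dispatch

### The job

Using only your fingertips, tip both bottle crates over towards the robot, in either order, so that each lies on its near side with its underside facing across the bench; one of them has a stamp on its underside. Then push that crate, still lying down and with the stamped face leading, away from the robot until the stamped face stands over the black dispatch tape. Do not lift either crate off the bench, leave the blank one lying short of the tape, and leave the bottles and other things undisturbed.

Things in the scene. Friction and masses are not known exactly. Their poses are not given: they have to be found in the camera images.
- crate_stamped: Plywood bottle crate, open top, 70 mm deep (x), 110 wide (y), 110 tall (z), walls and floor 6 mm, one inner divider at mid-width, 0.25 to 0.45 kg. Black stamp (ring and star, 52 mm) on the underside; else like the blank crate; either may stand left or right. Origin: centre of the underside. Starts upright, x axis pointing away from the robot within 0.2 rad, z up.
- crate_blank: The other crate, same size, mass and axes, bare underside. Origin: centre of the underside. A crate tipped onto its near side has its x axis pointing down and its z axis (out of the mouth) to the robot; it is then 70 mm high, and its origin, in the underside now facing away from the robot, is 35 mm above the bench.
- dispatch_line: The dispatch line: a flat strip of black tape across the bench beyond the crates, 50 mm wide (its x) and 660 mm long (its y), no height. Origin at its middle; its x axis points away from the robot across the tape.
- amber_mid: Bystander: small amber glass bottle with black cap, 28 mm across, 62 mm tall, between the two crates. Origin: centre of its underside.
- amber_near: Bystander: amber glass bottle with black cap, 32 mm across, 70 mm tall, between the crates and nearer the robot. Origin: centre of its underside.
- amber_left: Bystander: amber glass bottle with black cap, 32 mm across, 70 mm tall, out to the left (+y). Origin: centre of its underside.
- jar_right: Bystander: clear glass jar with a cork lid, 60 mm across, 75 mm tall, out to the right (-y). Origin: centre of its underside.
- steel_cup: Bystander: open steel cup, 72 mm across, 75 mm tall, to the right (-y) near the robot. Origin: centre of its underside.
- candle: Bystander: white candle, 60 mm across, 45 mm tall, to the left (+y) near the robot. Origin: centre of its underside.
- crate_stamped_mid (a point): The point in the middle of the body of crate stamped: 55 mm along its z axis from its origin. Pushed level near the top of a 110 mm wide face, the crate tips about the opposite bottom edge with little or no sliding; past about 37 degrees it falls over by itself. Lying, it slides when pushed and stops when the push stops.
- crate_stamped_near (a point): The middle of the near face (towards the robot at the start) of crate stamped: at -35 mm along its x axis and 55 mm along its z axis from its origin; on the bench once the crate lies on its near side.
- crate_blank_mid (a point): The point in the middle of the body of crate blank: 55 mm along its z axis from its origin. Pushed level near the top of a 110 mm wide face, the crate tips about the opposite bottom edge with little or no sliding; past about 37 degrees it falls over by itself. Lying, it slides when pushed and stops when the push stops.
- crate_blank_near (a point): The middle of the near face (towards the robot at the start) of crate blank: at -35 mm along its x axis and 55 mm along its z axis from its origin; on the bench once the crate lies on its near side.
There are look-alikes about, which are no part of the job. What is shaped like the crate_stamped but turquoise is not meant. What is shaped like the crate_blank but turquoise is not meant.

How it is judged:
By the outcome, as a careful person would: the job done as asked, in the order asked, and still so for the second after the job is handed in, with the robot touching nothing.
It also fails if it takes over 72 s, if anything falls off the work surface, if the arm or the gripper's body presses on something with over 40 N, if the wrist force passes 120 N, or if a joint passes its speed limit or range.

### The arm

A 6-joint arm with a two-finger parallel gripper is mounted at the origin on the work surface. World frame = base frame: x ahead of the robot, y to its left, z up, the work surface at z = 0. Lengths are in m, angles in rad, forces in N, time in s.
With the tool pointing down it reaches from about 0.35 to 0.775 m from the base axis. Payload 7.3 kg.
Tool frame: the origin (TCP) lies at the very end of the fingers, on their centre line; the grasp point (between the pads) lies 19 mm behind it; z points along the fingers, y is the line along which they close (so a half turn about z gives the same grasp; the last joint's range is limited). The gripper opens to 92 mm and grips with 3 to 60 N. Pads are 19 mm wide; open, the fingers measure 130 mm over their backs; the gripper's body (75 mm by 190 mm) begins 47 mm behind the grasp point.
Start: joints at [-1.487, 0.342, 1.524, -0, 1.275, -0.146], TCP at [0.12, -0.511, 0.227] pointing down, gripper open.
Joint ranges: [-2.53, 2.53], [-0.77, 2.02], [0.04, 2.7], [-1, 4.14], [0.28, 2.66], [-3.11, 3.11]. Speed limits (rad/s): [2.57, 2.57, 3.14, 3.14, 3.14, 3.14].

### API

Orientations are given as [roll, pitch, yaw] about the fixed x, y, z axes, in that order (R = Rz(yaw) Ry(pitch) Rx(roll)).
In Python, from cell import * gives the robot as it stands.
- The arm moves only by the tool step_arm, never from a script. Its argument "commands" is a list of rows, each a list of 7 numbers: the opening, from 0 (shut) to 1 (fully open), then the shift along the world's x, y, z in cm, then the turn, a rotation vector about the world's x, y, z in rad. A call has 1 to 5 rows; each row is the pose to reach, as a shift and turn from the pose commanded when the call began; what a row does not reach only later rows make up. A row lasts 1/12 s, in which the tool goes at most 41.7 mm and 7.16 degrees, less where a joint would pass 70% of its speed; a pose out of reach is approached as far as the arm can. A call with a gripper value outside its range is refused whole. The fingers move at their own pace and stop on an object; "grip_force" is the grip in N (left out, the last holds). Time passes only in rows, so rows that repeat a pose let the fingers close. It gives the time, the measured TCP pose, the force, the opening and the grip force at its end, in the units of the state.
- observe(): the state, without advancing time (a new reading comes with each control period).
- read_camera(name): name is "scene" or "top" or "wrist"; returns the picture (480x640x3 uint8, red, green, blue); there is no depth.
- camera_model(name): a dict with "vfov" (degrees; the focal length in pixels is half the picture's height over the tangent of half this angle, whatever the lens; pixels are square), "cx", "cy" (the principal point, pixels), "k1" (the pictures are not rectified: a ray, as slopes to the right and down, at radius r is drawn at 1 + k1 r^2 times it, then the intrinsics apply), "world_to_cam" (4x4, takes a point from world to camera coordinates). Camera axes: x right, y up, looking along -z (the intrinsics and any distortion apply to the point x, -y, -z); pixel columns grow to the right and rows downward; lengths in m; the calibration is good to about 2 mm. A picture is of the moment at which its call begins: read the wrist's pose just before it. camera_model takes no time and is no camera call; for the wrist camera it gives the pose at the moment of the call.
- hand_in(): hands the job in; it is judged then, once.
The state is a dict: "time": time; "qpos": joint angles; "qvel": joint speeds; "joint_efforts": joint torques, N m; "tool_pos": TCP position; "tool_rot": TCP orientation; "contact_force": force on the tool from outside, world axes, zero at the start; "torque": the same for the moment, N m; "opening": finger opening in m; "grip_force": force on a finger pad.
Only numpy, scipy, OpenCV 4.12 (cv2) and the standard library are available. Lean on these libraries where they do the work, as an engineer would, in place of code of your own. Each camera call takes 0.05 s, during which the arm holds its last target. There are 200 camera calls.

## Working session

There is one attempt and no reset: what is moved stays moved. The work goes in short steps, Python scripts to look and compute and a tool call to move; the robot and the scene stay as the last step left them, time stands still between calls to the robot, and variables do not carry over. Pictures are saved under pics/ and viewed, at most 10 in all, crops included, and the job is handed in when it is done.

Besides the shell and the picture viewer there is one more tool, called after "Emit:" as name(argument=value, ...) on one line, values as JSON. step_arm: Moves the arm, as the interface text tells. Its arguments: {"type":"object","properties":{"commands":{"type":"array"},"grip_force":{"type":"number"}},"required":["commands"]}

```bash
mkdir -p pics; ls
python3 - <<'E'
from cell import *
import cv2
for n in("scene","top"):
    cv2.imwrite(f"pics/{n}0.png",read_camera(n)[:,:,::-1]); print(n,camera_model(n))
s=observe();print(s["time"],s["tool_pos"],s["tool_rot"],s["opening"])
E
```

```text
pics
scene {'vfov': 50.69693941982847, 'cx': 315.17926190226245, 'cy': 233.97712057785458, 'k1': 0.014459864215270615, 'world_to_cam': array([[-0.57861091,  0.81553666,  0.01045797,  0.32205013],
       [-0.57878403, -0.41960518,  0.69924284,  0.29204638],
       [ 0.57464639,  0.39853663,  0.71480773, -1.39306017],
       [ 0.        ,  0.        ,  0.        ,  1.        ]])}
top {'vfov': 55.60672521203612, 'cx': 318.41330433579276, 'cy': 238.00269603501448, 'k1': -0.0971303946768575, 'world_to_cam': array([[ 0.05589502, -0.99842824,  0.00409936, -0.03119427],
       [ 0.9753256 ,  0.05547902,  0.21368682, -0.56813915],
       [-0.21357838, -0.00794582,  0.97689362, -1.02787657],
       [ 0.        ,  0.        ,  0.        ,  1.        ]])}
0.1 [ 0.11957687 -0.51084912  0.22612713] [-3.14025781e+00 -1.63070727e-04  2.29836313e-01] 0.09171165513064117
```

View pics/scene0.png

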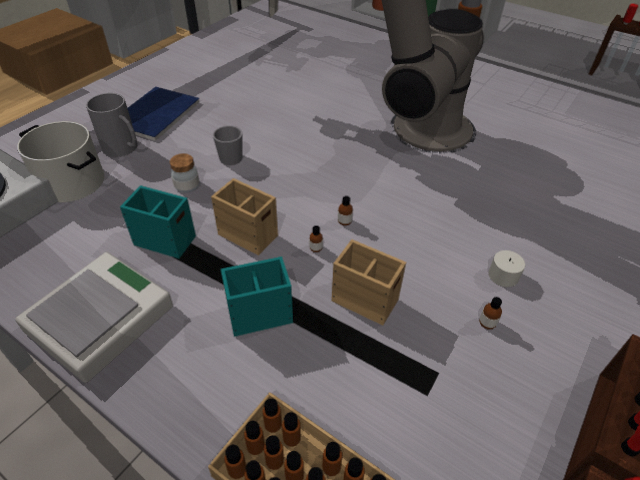

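View pics/top0.png

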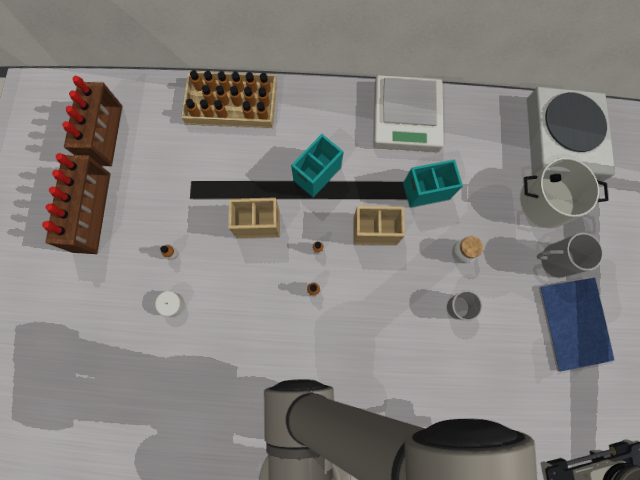

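Top view: wooden crates at about (254,217) and (380,225), tape at rows 181–199 and columns 190–410. Turquoise look-alikes are at (318,165) and (433,184), the mid bottle at (318,246) and the near bottle at (313,288).

```bash
cat > h.py <<'E'
import numpy as np, cv2
from cell import *
def K(n,m=None):
    m=m or camera_model(n); f=240/np.tan(np.radians(m["vfov"]/2)); return m,f
def cast(n,px,z,m=None):
    m,f=K(n,m); px=np.atleast_2d(np.float64(px))
    d=(px-[m["cx"],m["cy"]])/f; u=d.copy()
    for _ in range(20): u=d/(1+m["k1"]*(u**2).sum(1,keepdims=True))
    W=m["world_to_cam"];R=W[:3,:3];c=-R.T@W[:3,3]
    r=np.c_[u[:,0],-u[:,1],-np.ones(len(u))]@R
    return c+r*((z-c[2])/r[:,2])[:,None]
def proj(n,P,m=None):
    m,f=K(n,m); W=m["world_to_cam"];q=np.atleast_2d(P)@W[:3,:3].T+W[:3,3]
    u=np.c_[q[:,0],-q[:,1]]/-q[:,2:]; u=u*(1+m["k1"]*(u**2).sum(1,keepdims=True))
    return u*f+[m["cx"],m["cy"]]
def wood(img):
    h=cv2.cvtColor(img,cv2.COLOR_RGB2HSV); return cv2.inRange(h,(10,60,60),(28,255,255))
E
python3 - <<'E'
from h import *
np.set_printoptions(precision=4,suppress=True)
im=cv2.imread("pics/top0.png")[:,:,::-1].copy()
mk=wood(im)
for x0,x1 in((222,290),(345,412)):
    s=mk[190:255,x0:x1]; ys,xs=np.nonzero(s); xs=xs+x0;ys=ys+190
    l=[];
    a,b=np.percentile(xs,[4,96])
    for x in range(int(a),int(b)): l.append((x,ys[xs==x].min()))
    P=cast("top",np.array(l),.11); k=np.polyfit(P[:,1],P[:,0],1)
    r=cast("top",[(xs.min(),np.mean(l,0)[1]),(xs.max()+1,np.mean(l,0)[1])],.11)
    yaw=-np.arctan(k[0]); yc=r[:,1].mean()
    # x axis = (cos yaw, sin yaw)
    far=np.array([np.polyval(k,yc),yc]); c=far-.035*np.array([np.cos(yaw),np.sin(yaw)])
    print("crate",xs.min(),xs.max(),ys.min(),ys.max(),"width",np.ptp(r[:,1]),"yaw",yaw,"centre",c)
    yb=ys.max()+1; print(" near bottom", cast("top",[((xs.min()+xs.max())/2,yb)],0))
    R=np.array([[np.cos(yaw),-np.sin(yaw)],[np.sin(yaw),np.cos(yaw)]])
    cor=np.array([[ex,ey] for ex in(-.035,.035) for ey in(-.055,.055)])@R.T+c
    for z in(0,.11):print(proj("scene",np.c_[cor,np.full(4,z)]).round().tolist())
for c in (200,240,285,360,395):
    col=im[150:215,c].astype(int).max(1); r=np.nonzero(col<60)[0]+150
    print("tape",cast("top",[(c,r.min()),(c,r.max()+1)],0)[:,:2].ravel())
h=cv2.cvtColor(im,cv2.COLOR_RGB2HSV)
for n,p,z in(("mid",(318,246),.062),("near",(313,288),.07),("left",(167,251),.07),("jar",(470,247),.075),("cup",(467,303),.075),("candle",(168,303),.045)):
    print(n,cast("top",[p],z)[0])
print("turq", cast("top",[(312,196),(293,176),(323,136),(342,155)],.11)[:,:2],cast("top",[(412,206),(461,190),(405,178)],.11)[:,:2])
E
```

```text
crate 228 279 197 237 width 0.12165627752413496 yaw 0.06340976351899336 centre [0.6106 0.1539]
 near bottom [[0.5731 0.1657 0.    ]]
[[348.0, 276.0], [397.0, 299.0], [330.0, 299.0], [381.0, 325.0]]
[[351.0, 238.0], [405.0, 261.0], [332.0, 262.0], [388.0, 288.0]]
crate 354 404 206 244 width 0.11893956566471417 yaw 0.038264296561945195 centre [ 0.6057 -0.1387]
 near bottom [[ 0.573  -0.1526  0.    ]]
[[240.0, 215.0], [280.0, 235.0], [220.0, 234.0], [260.0, 255.0]]
[[235.0, 177.0], [278.0, 197.0], [213.0, 195.0], [257.0, 216.0]]
tape [0.7176 0.3199 0.6685 0.3142]
tape [0.723  0.2145 0.6768 0.21  ]
tape [0.7294 0.0969 0.6805 0.0933]
tape [ 0.7379 -0.0986  0.6916 -0.1002]
tape [ 0.7435 -0.1902  0.697  -0.191 ]
mid [0.5493 0.0008 0.062 ]
near [0.4478 0.0067 0.07  ]
left [0.515  0.3592 0.07  ]
jar [ 0.5646 -0.361   0.075 ]
cup [ 0.4313 -0.3525  0.075 ]
candle [0.3939 0.3501 0.045 ]
turq [[ 0.6577  0.021 ]
 [ 0.7045  0.0687]
 [ 0.8108  0.0035]
 [ 0.7642 -0.0444]] [[ 0.6471 -0.2132]
 [ 0.6937 -0.3301]
 [ 0.7152 -0.196 ]]
```

Both crates agree with the scene view: left is about (0.611, 0.154) with yaw 0.06, right about (0.606, -0.139) with yaw 0.04. I'll tip the right one first, approaching from behind it.

Emit:
step_arm(commands=[[0.4, 3.4, 2.3, 0.5, 0, 0, -0.04], [0.4, 6.8, 4.6, 1, 0, 0, -0.08], [0.4, 10.2, 6.9, 1.5, 0, 0, -0.12], [0.4, 13.6, 9.2, 1.5, 0, 0, -0.16], [0.4, 17, 11.5, 1.5, 0, 0, -0.19]], grip_force=20)

```text
time: 0.52
tool_pos: [0.2908, -0.3949, 0.2418]
tool_rot: [3.141, -0.0, 0.037]
contact_force: [0.7, -0.3, 0.6]
opening: 0.0632
grip_force: 0.0
```

Emit:
step_arm(commands=[[0.4, 3.4, 2.3, 0, 0, 0, 0], [0.4, 6.8, 4.6, 0, 0, 0, 0], [0.4, 10.2, 6.9, 0, 0, 0, 0], [0.4, 13.6, 9.2, 0, 0, 0, 0], [0.4, 17, 11.5, 0, 0, 0, 0]])

```text
time: 0.93
tool_pos: [0.4609, -0.2795, 0.2415]
tool_rot: [-3.141, 0.0, 0.04]
contact_force: [0.8, -1.1, 0.2]
opening: 0.0372
grip_force: 0.0
```

Emit:
step_arm(commands=[[0.4, 3.4, 2.3, 0, 0, 0, 0], [0.4, 6.8, 4.6, 0, 0, 0, 0], [0.4, 10.2, 6.9, 0, 0, 0, 0], [0.4, 13.6, 9.2, 0, 0, 0, 0], [0.4, 17, 11.5, 0, 0, 0, 0]])

```text
time: 1.35
tool_pos: [0.6308, -0.1646, 0.2412]
tool_rot: [-3.141, 0.001, 0.04]
contact_force: [0.1, -0.2, -0.1]
opening: 0.0364
grip_force: 0.0
```

Emit:
step_arm(commands=[[0.4, 2.6, 1.5, 0, 0, 0, 0], [0.4, 5.0, 2.8, 0, 0, 0, 0], [0.4, 5.0, 2.8, -4, 0, 0, 0], [0.4, 5.0, 2.8, -7, 0, 0, 0], [0.4, 5.0, 2.8, -7, 0, 0, 0]])

```text
time: 1.77
tool_pos: [0.6763, -0.1365, 0.1634]
tool_rot: [-3.137, 0.013, 0.041]
contact_force: [-0.1, 0.3, -1.1]
opening: 0.0367
grip_force: 0.0
```

Run:
```python
from h import *
m=camera_model("wrist");im=read_camera("wrist");cv2.imwrite("pics/w1.png",im[:,:,::-1])
t=read_camera("top");cv2.imwrite("pics/t1.png",t[:,:,::-1])
s=observe();print(s["tool_pos"])
c=np.array([[.6057,-.1387]]);y=.038;R=np.array([[np.cos(y),-np.sin(y)],[np.sin(y),np.cos(y)]])
cor=np.array([[a,b] for a in(-.035,.035) for b in(-.055,.055)])@R.T+c
print(proj("wrist",np.c_[cor,np.full(4,.11)],m).round())
```

```text
[ 0.67896697 -0.13807679  0.17077101]
[[410. 413.]
 [244. 412.]
 [418. 319.]
 [237. 318.]]
```

View pics/w1.png

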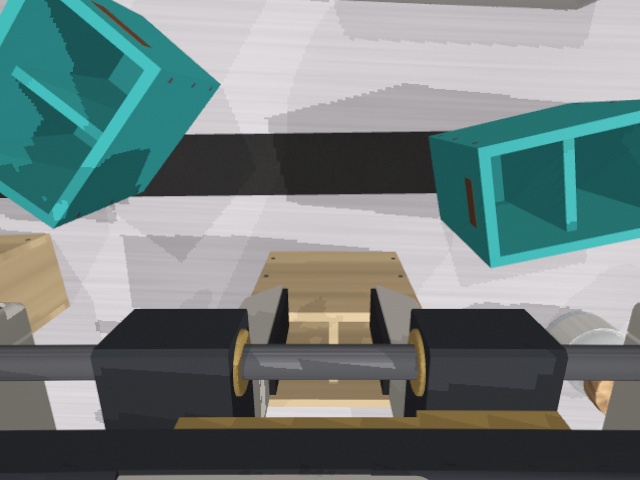

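The wrist view shows the crate's far rim at row 316 and its edges at columns 235–420, as predicted (318, 237–418). The turquoise crates are clear. Going down behind it and tipping.

Emit:
step_arm(commands=[[0.4, 0, 0, -3.8, 0, 0, 0], [0.4, 0, 0, -7.4, 0, 0, 0], [0.4, -0.3, 0, -7.4, 0, 0, 0], [0.4, -1.3, 0, -7.4, 0, 0, 0], [0.4, -2.3, 0, -7.4, 0, 0, 0]])

```text
time: 2.28
tool_pos: [0.6575, -0.1389, 0.1008]
tool_rot: [3.14, -0.003, 0.039]
contact_force: [0.5, -0.4, 0.7]
opening: 0.0372
grip_force: 0.0
```

Emit:
step_arm(commands=[[0.4, -0.7, 0, 0, 0, 0, 0], [0.4, -1.4, 0, 0, 0, 0, 0], [0.4, -2.1, 0, 0, 0, 0, 0], [0.4, -2.8, 0, 0, 0, 0, 0], [0.4, -3.5, 0, 0, 0, 0, 0]])

```text
time: 2.7
tool_pos: [0.6214, -0.1384, 0.0988]
tool_rot: [3.141, -0.001, 0.04]
contact_force: [1.1, 0.3, 1.3]
opening: 0.0367
grip_force: 0.9
```

Run:
```python
from h import *
t=np.hstack([read_camera("scene")[140:300,130:450],read_camera("top")[140:300,200:520]]);cv2.imwrite("pics/t2.png",cv2.resize(t,None,fx=1.25,fy=1.25)[:,:,::-1])
s=observe();print(s["tool_pos"],s["contact_force"])
```

```text
[ 0.62026585 -0.13812794  0.09785579] [ 1.06378448 -0.50326089  0.08256824]
```

View pics/t2.png

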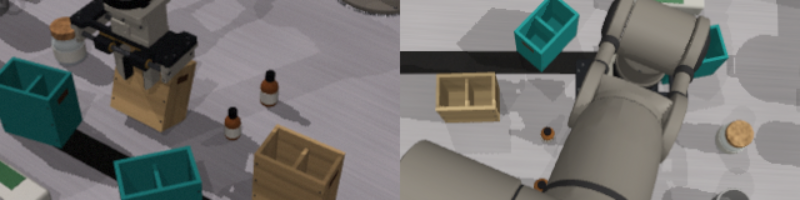

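The crop shows the right crate at (150,90) leaning towards the robot, with the fingers behind its rim. Continuing the push.

Emit:
step_arm(commands=[[0.4, -0.7, 0, 0, 0, 0, 0], [0.4, -1.4, 0, 0, 0, 0, 0], [0.4, -2.1, 0, 0, 0, 0, 0], [0.4, -2.8, 0, 0, 0, 0, 0], [0.4, -3.5, 0, 0, 0, 0, 0]])

```text
time: 3.22
tool_pos: [0.5854, -0.1381, 0.0973]
tool_rot: [-3.141, 0.001, 0.04]
contact_force: [0.3, -0.4, -1.1]
opening: 0.0365
grip_force: 0.0
```

Emit:
step_arm(commands=[[0.4, -0.7, 0, 0, 0, 0, 0], [0.4, -1.4, 0, 0, 0, 0, 0], [0.4, -1.4, 0, 0, 0, 0, 0], [0.4, -0.4, 0, 3, 0, 0, 0], [0.4, 0, 0, 7, 0, 0, 0]])

```text
time: 3.63
tool_pos: [0.585, -0.1376, 0.1652]
tool_rot: [-3.139, 0.007, 0.039]
contact_force: [0.3, 0.4, 0.7]
opening: 0.0365
grip_force: 0.0
```

Run:
```python
from h import *
t=np.hstack([read_camera("scene")[140:300,130:450],read_camera("top")[140:300,200:520]]);cv2.imwrite("pics/t3.png",cv2.resize(t,None,fx=1.25,fy=1.25)[:,:,::-1])
s=observe();print(s["tool_pos"],s["contact_force"])
```

```text
[ 0.59054605 -0.13940111  0.17430104] [ 1.0510507  -0.17380957 -0.03803298]
```

View pics/t3.png

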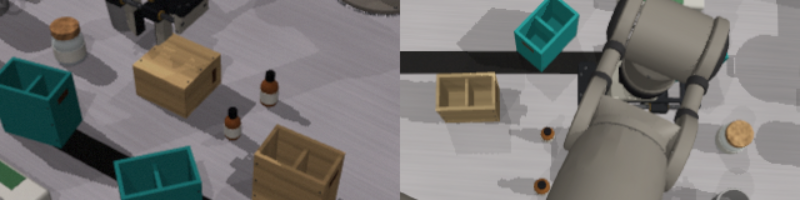

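The right crate now lies at crop position (177,73) and its underside is bare, so it is the blank one and the left crate is stamped. Moving behind the left crate.

Emit:
step_arm(commands=[[0.4, 1.4, 3.9, 0.5, 0, 0, 0], [0.4, 2.8, 7.8, 1, 0, 0, 0], [0.4, 4.2, 11.7, 1, 0, 0, 0.01], [0.4, 5.6, 15.6, 1, 0, 0, 0.02], [0.4, 7, 19.5, 1, 0, 0, 0.02]])

```text
time: 4.15
tool_pos: [0.6571, 0.0586, 0.1778]
tool_rot: [3.142, -0.001, 0.06]
contact_force: [1.2, -0.8, 0.4]
opening: 0.0367
grip_force: 0.0
```

Emit:
step_arm(commands=[[0.4, 1.4, 3.9, 0, 0, 0, 0], [0.4, 2.6, 7, 0, 0, 0, 0], [0.4, 2.9, 10, 0, 0, 0, 0], [0.4, 2.9, 10, 0, 0, 0, 0], [0.4, 2.9, 10, 0, 0, 0, 0]])

```text
time: 4.57
tool_pos: [0.6853, 0.1588, 0.1769]
tool_rot: [3.141, 0.001, 0.063]
contact_force: [0.2, -0.7, 0.4]
opening: 0.0367
grip_force: 0.0
```

Emit:
step_arm(commands=[[0.4, 0, 0, -4, 0, 0, 0], [0.4, 0, 0, -7.9, 0, 0, 0], [0.4, -0.8, 0, -7.9, 0, 0, 0], [0.4, -1.8, 0, -7.9, 0, 0, 0], [0.4, -2.7, 0, -7.9, 0, 0, 0]])

```text
time: 4.98
tool_pos: [0.6577, 0.1549, 0.0974]
tool_rot: [3.141, 0.002, 0.058]
contact_force: [2.1, -1.2, 0.6]
opening: 0.0369
grip_force: 1.6
```

Emit:
step_arm(commands=[[0.4, -0.7, 0, 0, 0, 0, 0], [0.4, -1.4, 0, 0, 0, 0, 0], [0.4, -2.1, 0, 0, 0, 0, 0], [0.4, -2.8, 0, 0, 0, 0, 0], [0.4, -3.5, -0.1, 0, 0, 0, 0]])

```text
time: 5.4
tool_pos: [0.6232, 0.1557, 0.0991]
tool_rot: [-3.142, -0.001, 0.06]
contact_force: [0.4, -0.3, 1.5]
opening: 0.0368
grip_force: 0.8
```

Emit:
step_arm(commands=[[0.4, -0.7, 0, 0, 0, 0, 0], [0.4, -1.4, 0, 0, 0, 0, 0], [0.4, -2.1, -0.1, 0, 0, 0, 0], [0.4, -2.8, -0.1, 0, 0, 0, 0], [0.4, -3.5, -0.2, 0, 0, 0, 0]])

```text
time: 5.82
tool_pos: [0.5875, 0.1539, 0.0984]
tool_rot: [3.142, 0.001, 0.06]
contact_force: [-0.3, -0.3, -0.1]
opening: 0.0369
grip_force: 0.0
```

Emit:
step_arm(commands=[[0.4, -0.7, 0, 0, 0, 0, 0], [0.4, -1.4, 0, 0, 0, 0, 0], [0.4, -1.4, 0, 0, 0, 0, 0], [0.4, -0.4, 0, 3, 0, 0, 0], [0.4, 0, 0, 7, 0, 0, 0]])

```text
time: 6.23
tool_pos: [0.5869, 0.1535, 0.1661]
tool_rot: [3.141, 0.008, 0.06]
contact_force: [-0.5, 0.5, -0.1]
opening: 0.0366
grip_force: 0.0
```

Emit:
step_arm(commands=[[0.8, 0, 4, 0.5, 0, 0, 0], [0.8, 0, 8, 1, 0, 0, 0], [0.8, -4, 8, 1, 0, 0, 0], [0.8, -8, 8, 1, 0, 0, 0], [0.8, -12, 8, 1, 0, 0, 0]])

```text
time: 6.65
tool_pos: [0.4672, 0.2343, 0.1777]
tool_rot: [3.141, 0.001, 0.061]
contact_force: [-1.0, 0.3, -0.0]
opening: 0.0654
grip_force: 0.0
```

Run:
```python
from h import *
t=np.hstack([read_camera("scene")[140:400,130:450],read_camera("top")[140:400,150:470]]);cv2.imwrite("pics/t4.png",cv2.resize(t,None,fx=1.25,fy=1.25)[:,:,::-1])
cv2.imwrite("pics/t4s.png",read_camera("scene")[:,:,::-1]);cv2.imwrite("pics/t4t.png",read_camera("top")[:,:,::-1])
s=observe();print(s["tool_pos"],s["contact_force"])
```

```text
[0.46844344 0.23412811 0.17936259] [0.46668239 0.14324759 0.6610374 ]
```

View pics/t4.png

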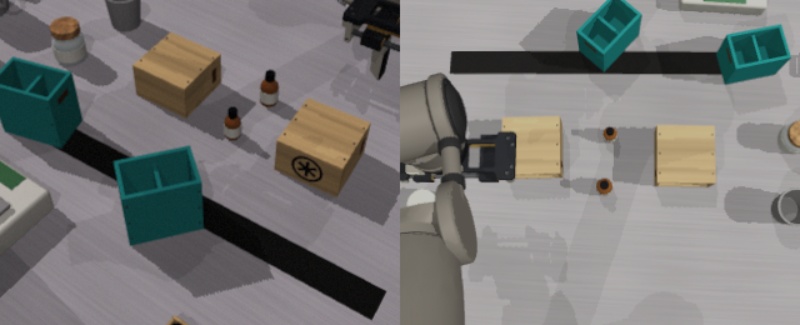

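The stamp is clearly visible on the left crate's underside at crop position (307,168), and both crates lie flat. Measuring the lying crate's pose.

Run:
```python
from h import *
np.set_printoptions(precision=4,suppress=True)
im=cv2.imread("pics/t4t.png")[:,:,::-1].copy(); mk=wood(im)
for x0,x1 in((242,292),(345,412)):
    s=mk[215:300,x0:x1]; ys,xs=np.nonzero(s); xs+=x0;ys+=215
    l=np.array([(x,ys[xs==x].min()) for x in range(xs.min()+4,xs.max()-3)])
    P=cast("top",l,.07);k=np.polyfit(P[:,1],P[:,0],1)
    r=cast("top",[(xs.max()+1,240),(xs.max()+1,ys.max()-8)],.07)
    print("yaw",-np.arctan(k[0]),"x face at y=.1,.155,.2,-.14",np.polyval(k,[.1,.155,.2,-.14]),"right edge",r[0],"near",cast("top",[((xs.min()+xs.max())/2,ys.max()+1)],.07))
    print(xs.min(),xs.max(),ys.min(),ys.max())
```

```text
yaw 0.1057197500432857 x face at y=.1,.155,.2,-.14 [0.5742 0.5683 0.5636 0.5996] right edge [0.5571 0.0915 0.07  ] near [[0.4524 0.1294 0.07  ]]
242 279 233 282
yaw 0.022030445285392063 x face at y=.1,.155,.2,-.14 [0.5635 0.5623 0.5613 0.5688] right edge [ 0.5737 -0.2006  0.07  ] near [[ 0.4515 -0.1444  0.07  ]]
354 402 240 289
```

Emit:
step_arm(commands=[[0.8, -2, -3.6, 0, 0, 0, 0], [0.8, -4, -7, 0, 0, 0, 0], [0.8, -4.8, -9.2, 0, 0, 0, 0], [0.8, -4.8, -9.2, -3.5, 0, 0, 0], [0.8, -4.8, -9.2, -7, 0, 0, 0]])

```text
time: 7.27
tool_pos: [0.4245, 0.1407, 0.1103]
tool_rot: [-3.141, -0.009, 0.057]
contact_force: [0.4, 0.6, -0.8]
opening: 0.0735
grip_force: 0.0
```

Emit:
step_arm(commands=[[0.8, 0, 0, -3.5, 0, 0, 0.01], [0.8, 0, 0, -7, 0, 0, 0.01], [0.8, 0, 0, -7.8, 0, 0, 0.01], [0.8, 1, 0, -7.8, 0, 0, 0.01], [0.8, 2, 0, -7.8, 0, 0, 0.01]])

```text
time: 7.68
tool_pos: [0.442, 0.1416, 0.0306]
tool_rot: [3.141, 0.001, 0.069]
contact_force: [0.7, -0.3, 0.4]
opening: 0.0734
grip_force: 0.0
```

Emit:
step_arm(commands=[[0.8, 0.8, 0, 0, 0, 0, 0], [0.8, 1.6, 0.1, 0, 0, 0, 0], [0.8, 2.4, 0.1, 0, 0, 0, 0], [0.8, 3.2, 0.2, 0, 0, 0, 0], [0.8, 4, 0.2, 0, 0, 0, 0]])

```text
time: 8.1
tool_pos: [0.4812, 0.1439, 0.0311]
tool_rot: [3.142, 0.0, 0.07]
contact_force: [-3.0, -0.2, 2.9]
opening: 0.0733
grip_force: 1.7
```

Run:
```python
from h import *
cv2.imwrite("pics/t5.png",np.vstack([cv2.resize(read_camera("scene")[200:400,240:480],None,fx=1.5,fy=1.5)])[:,:,::-1])
s=observe();print(s["tool_pos"],s["contact_force"])
```

```text
[0.48329407 0.14391714 0.03127667] [ 1.57744411 -0.47896248 -0.06858836]
```

View pics/t5.png

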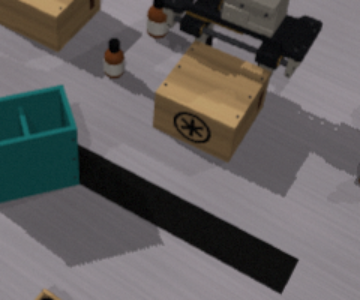

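The crate slides squarely with the stamp leading (192,127), clear of the bottle and the turquoise crate. It needs about 10 cm more; pushing 9 and then measuring.

Emit:
step_arm(commands=[[0.8, 0.9, 0.1, 0, 0, 0, 0], [0.8, 1.8, 0.1, 0, 0, 0, 0], [0.8, 2.7, 0.2, 0, 0, 0, 0], [0.8, 3.6, 0.2, 0, 0, 0, 0], [0.8, 4.5, 0.3, 0, 0, 0, 0]])

```text
time: 8.57
tool_pos: [0.5265, 0.1467, 0.0307]
tool_rot: [3.141, 0.0, 0.07]
contact_force: [-1.9, 0.3, 0.6]
opening: 0.0735
grip_force: 1.3
```

Emit:
step_arm(commands=[[0.8, 0.9, 0.1, 0, 0, 0, 0], [0.8, 1.8, 0.1, 0, 0, 0, 0], [0.8, 2.7, 0.2, 0, 0, 0, 0], [0.8, 3.6, 0.2, 0, 0, 0, 0], [0.8, 4.5, 0.3, 0, 0, 0, 0]])

```text
time: 8.98
tool_pos: [0.5714, 0.1497, 0.0307]
tool_rot: [3.141, 0.0, 0.07]
contact_force: [-2.6, -0.9, 1.5]
opening: 0.0733
grip_force: 1.3
```

Run:
```python
from h import *
im=read_camera("scene")
cv2.imwrite("pics/t6.png",cv2.resize(im[200:400,240:480],None,fx=2.5,fy=2.5)[:,:,::-1])
cv2.imwrite("pics/t6t.png",read_camera("top")[:,:,::-1])
s=observe();print(s["tool_pos"],s["contact_force"])
x=s["tool_pos"][0]
for fx in (.69,.70,.71): print(fx,((proj("scene",[[fx+.004,.10,0],[fx,.155,0],[fx-.004,.21,0]])-[240,200])*2.5).round().tolist())
```

```text
[0.57277719 0.14979657 0.03085209] [0.01038242 0.46058039 1.18229157]
0.69 [[191.0, 286.0], [255.0, 319.0], [321.0, 352.0]]
0.7 [[183.0, 295.0], [247.0, 328.0], [314.0, 362.0]]
0.71 [[175.0, 304.0], [240.0, 337.0], [307.0, 372.0]]
```

View pics/t6.png

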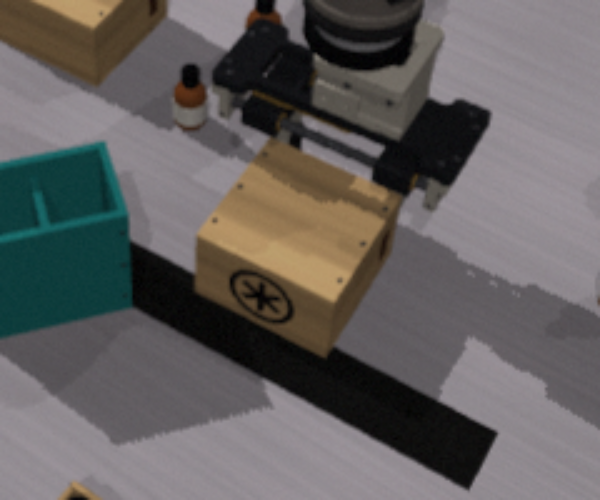

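The stamped face's bottom edge runs from (195,290) to (327,355), about 9 mm past the tape's near edge. I'll push 1.5 cm more to reach the middle of the tape, then back off and up.

Emit:
step_arm(commands=[[0.8, 0.6, 0, 0, 0, 0, 0], [0.8, 1.2, 0.1, 0, 0, 0, 0], [0.8, 1.5, 0.1, 0, 0, 0, 0], [0.8, 1.5, 0.1, 0, 0, 0, 0], [0.8, 0.3, 0, 0, 0, 0, 0]])

```text
time: 9.5
tool_pos: [0.5759, 0.1498, 0.031]
tool_rot: [-3.142, -0.004, 0.069]
contact_force: [-0.1, -0.2, 0.5]
opening: 0.0731
grip_force: 0.0
```

Emit:
step_arm(commands=[[0.8, -2.5, -0.1, 0, 0, 0, 0], [0.8, -5, -0.2, 0, 0, 0, 0], [0.8, -5, -0.2, 4, 0, 0, 0], [0.8, -6, -0.2, 8, 0, 0, 0], [0.8, -9, -0.2, 12, 0, 0, 0]])

```text
time: 9.92
tool_pos: [0.4907, 0.1477, 0.1464]
tool_rot: [-3.142, -0.004, 0.069]
contact_force: [0.6, 0.1, 0.5]
opening: 0.0733
grip_force: 0.0
```

Emit:
step_arm(commands=[[0.8, -3, 0, 3, 0, 0, 0], [0.8, -6, 0, 3, 0, 0, 0], [0.8, -6, 0, 3, 0, 0, 0], [0.8, -6, 0, 3, 0, 0, 0], [0.8, -6, 0, 3, 0, 0, 0]])

```text
time: 10.33
tool_pos: [0.4295, 0.1478, 0.1743]
tool_rot: [3.142, -0.002, 0.07]
contact_force: [0.9, -0.1, 0.6]
opening: 0.0735
grip_force: 0.0
```

Run:
```python
from h import *
im=read_camera("scene")[100:400,100:550]; t=read_camera("top")[120:320,140:490]
cv2.imwrite("pics/t7.png",np.hstack([im,cv2.resize(t,(350,200)).repeat(1,0) if 0 else np.vstack([t,np.zeros((100,350,3),np.uint8)])])[:,:,::-1])
s=observe();print(s["tool_pos"],s["time"])
```

```text
[0.42958918 0.14774945 0.17366235] 10.4333
```

View pics/t7.png

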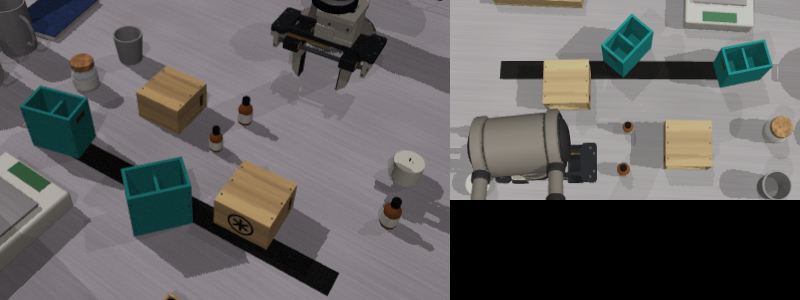

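The stamped face's bottom edge, (214,224) to (266,245), sits mid-tape. The blank crate lies short of the tape, the bystanders are untouched and the gripper is clear.

```bash
python3 -c "
from cell import *
print(hand_in())"
```

```text
the job is handed in; nothing more can be done
None
```

I tipped both crates onto their near sides and pushed the stamped one (the left crate) until its stamped face stood mid-tape. The blank one lies short of the tape, the last picture showed nothing else disturbed, and I handed the job in at about 10.5 s.

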